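Clamp a loaf in the ratchet loaf clamp and hold it for slicing

ROBOT

A 7-joint arm with a two-finger parallel gripper is mounted at the origin on the work surface. World frame = base frame: x ahead of the robot, y to its left, z up, the work surface at z = 0. Lengths are in m, angles in rad, forces in N, time in s.
With the tool pointing down it reaches from about 0.35 to 0.9 m from the base axis. Payload 8.1 kg.
Tool frame: the origin (TCP) lies where the fingers leave the gripper's body, on its centre line; the fingertips stand 66 mm ahead of it and the grasp point (between the pads) lies 47 mm ahead of it; z points along the fingers, y is the line along which they close (so a half turn about z gives the same grasp; the last joint's range is limited). The gripper opens to 92 mm and grips with 3 to 60 N. Pads are 19 mm wide; open, the fingers measure 130 mm over their backs; the gripper's body (75 mm by 190 mm) begins 47 mm behind the grasp point.
Start: joints at [-1.272, 0.434, 0.025, 1.573, -0.012, 1.134, -0.075], TCP at [0.244, 0.575, 0.292] pointing down, gripper open.
Joint ranges: [-2.62, 2.62], [-0.44, 2.09], [-1.27, 1.32], [0.08, 2.57], [-1.32, 4.46], [0.12, 2], [-2.74, 2.74]. Speed limits (rad/s): [2.22, 2.22, 3.01, 3.01, 3.14, 3.14, 3.14].

INTERFACE

Orientations are given as a rotation vector (axis times angle).
In Python, from cell import arm gives the robot as it stands.
- The arm moves only by the tool send_rows, never from a script. Its argument "motion" is text: rows parted by semicolons, each of 7 numbers parted by spaces: the closure, from 0 (fully open) to 1 (shut), then the shift along the world's x, y, z in m, then the turn, a rotation vector about the world's x, y, z in degrees. A call has 1 to 5 rows; each row shifts and turns the commanded pose from where the row before left it; what a row does not reach is not made up. A row lasts 1/8 s, in which the tool goes at most 62.5 mm and 10.7 degrees, less where a joint would pass 70% of its speed; a pose out of reach is approached as far as the arm can. A call is refused whole if a number of a shift passes 0.0625 or a number of a turn 10.7, either way. A call with a gripper value outside its range is refused whole. The fingers move at their own pace and stop on an object; "force" is the grip in N (left out, the last holds). Time passes only in rows, so rows that do not move let the fingers close. It gives the time, the measured TCP pose, the force, the opening and the grip force at its end, in the units of the state.
- arm.observe(): the state, without advancing time (a new reading comes with each control period).
- arm.get_image(name): name is "scene" or "top" or "wrist"; returns (picture, depth): 400x640x3 uint8, blue, green, red; 400x640 float32, m along the optical axis (not along the pixel's ray), 0 where there is no reading.
- arm.camera_model(name): a dict with "fx", "fy", "cx", "cy" (pixels), "view" (4x4, takes a point from world to camera coordinates). Camera axes: x right, y down, z forward; pixel columns grow to the right and rows downward; lengths in m; the calibration is good to about 2 mm. A picture is of the moment at which its call begins: read the wrist's pose just before it. camera_model takes no time and is no camera call; for the wrist camera it gives the pose at the moment of the call.
- arm.sign_off(): hands the job in; it is judged then, once.
The state is a dict: "clock": time; "joints": joint angles; "dq": joint speeds; "joint_efforts": joint torques, N m; "position": TCP position; "ee_rot": TCP orientation; "force": force on the tool from outside, world axes, zero at the start; "ft_torque": the same for the moment, N m; "width": opening from 0.0 (shut) to 1.0 (fully open); "gripper_force": force on a finger pad.
Only numpy, scipy, OpenCV 4.12 (cv2) and the standard library are available. Lean on these libraries where they do the work, as an engineer would, in place of code of your own. Each camera call takes 0.05 s, during which the arm holds its last target. There are 200 camera calls.

TASK

Take the brown tin loaf from the cooling board and set it lengthwise, upright and centred on the narrow raised rest of the loaf clamp, between the pad and the fixed jaw, and let go of it; then pump the clamp's red trigger towards the black grip, as often as needed, until the spring pad presses the loaf firmly against the fixed jaw with about half of the pad's spring travel pressed in. Move the jaw with the trigger only, and never press the pad in nearly to the end of its travel, which crushes the loaf; leave the other things on the counter alone. Finish with the fingers still squeezing the trigger, holding the loaf clamped: do not let go.

Things in the scene. Friction and masses are not known exactly. Their poses are not given: they have to be found in the camera images.
- loaf: brown tin loaf with a round top and three pale cuts, 110 mm long (its x axis), 50 mm wide (y; flat sides up to 33 mm, then a half-round top), 58 mm high, 300 g. Origin at the centre of its underside, z up. It starts flat on a dark wooden cooling board 16 mm thick
- clamp: fixed loaf clamp on a wooden base plate 450 x 140 x 18 mm. Origin on the counter (z = 0); its x axis is the squeezing direction, from trigger end to fixed jaw; z up. In its frame: base plate x -260 to 190 mm; narrow wooden rest x 55 to 135 mm, 30 mm wide, top at z = 45 mm; head of two gold cheeks x -185 to -85 mm, top at z = 84 mm
- rest_top (a point): centre of the top of the narrow rest, 95 mm along +x of the clamp's origin, 45 mm above the counter, axes as the clamp. A loaf centred on it touches the fixed jaw with its end; a loaf set up to 25 mm short of that (towards -x) still rests steadily and is pushed along by the pad
- stop_jaw: the fixed jaw, a gold plate 20 mm thick, 70 mm wide, top at z = 100 mm, with a rubber face at x = +150 mm in the clamp's frame. This body's frame coincides with the clamp's frame
- jaw_block: the moving gold jaw block, 24 x 60 mm, z 48 to 100 mm, at clamp x -75 to -51 mm when joint jaw is 0, with its toothed bar (16 mm wide, z 54 to 71 mm) running back from it through the head to clamp x = -260 mm. Its frame is the clamp's frame shifted along +x by joint jaw. The robot must not push it
- pad_face: black rubber pad 10 mm thick, 56 mm wide, z 49 to 99 mm, on two red spring stems in front of the jaw block. Its front face is at clamp x = -25 mm + joint jaw - joint pad. Its frame is the clamp's frame shifted along +x by joint jaw minus joint pad
- jaw (a joint): advance of the moving jaw along the clamp's +x, m; 0 fully back, up to 0.085. Friction (11 N) holds it where it is left, also under the pad's load. It starts somewhere from 0.012 to 0.040, which leaves a gap of 53 to 25 mm to a loaf that touches the fixed jaw
- pad (a joint): how far the spring pad is pressed in towards the jaw block, m: 0 free (16 mm of the red stems showing), 0.016 bottomed; 600 N/m, so 8 mm is about 5 N. From about 4 to 12 mm is a firm grip; over 13.5 mm crushes the loaf
- trigger (a joint): travel of the red trigger towards the black grip (clamp +x), m: 0 released, 0.016 fully squeezed. A 2 to 4 N spring brings it back when let go. Its pawl catches the bar's teeth (pitch 5 mm): after 5 to 9 mm of free travel in each stroke the jaw moves with it, mm for mm (about 10 mm a full stroke), and stays on the return. Squeezing takes about 15 N, up to 22 N against a loaf
- trigger_blade: red upright trigger blade 8 mm thick (x), 44 mm wide (y), from z = 80 to 150 mm. Released, it spans clamp x -149 to -141 mm. Its frame is the clamp's frame shifted along +x by joint trigger
- grip_face (a point): point on the +x face of the fixed black grip post, at clamp x = -105 mm, 130 mm above the counter. The post is 12 mm thick (x -117 to -105 mm), 44 mm wide, top at z = 150 mm. Post and released trigger measure 44 mm over their outer faces, 28 mm fully squeezed; pinch them from above, the fingers closing along the clamp's x
- bun: round golden bread bun, 62 mm wide, 40 mm high, lying on the cooling board beyond the loaf. Leave it alone
- jam_jar: jam jar with a red cap, 68 mm wide, 90 mm high, behind the clamp. Leave it alone
- cup: white mug, 80 mm wide, 70 mm high, behind the clamp. Leave it alone
- rabbit: white ceramic rabbit figurine, 72 mm wide, 156 mm high, behind the clamp. Leave it alone
- card_holder: blank white price card in a dark wooden foot, 50 x 80 x 99 mm, behind the clamp. Leave it alone
- bread_knife: bread knife lying flat to the left of the cooling board, 320 x 26 x 18 mm, its handle to its -x end. Leave it alone
Not all that is in view belongs to the job. Leave any green look-alike of the loaf alone.

How it is judged:
On the way, in this order (a step that is already met when the one before it is completed fails the run):
1. the loaf lies upright, lengthwise and centred on the narrow rest, let go, the pad not yet touching it (z of loaf in the frame of rest_top between -0.003 and 0.005 m and y of loaf in the frame of rest_top between -0.011 and 0.011 m and angle between the x axis of loaf and the x axis of clamp, either way round below 0.15 rad and angle between loaf's own z axis and vertical below 0.1 rad and linear speed of loaf below 0.02 m/s and contact force between each of the fingers, pad_face and loaf below 0.3 N), for 0.2 s.
2. the pad has been pumped onto the loaf (contact force between pad_face and loaf above 0.8 N and velocity of joint jaw below 0.1 m/s), for 0.05 s.
At the end, for the whole second after the job is handed in: loaf upright on the rest (height 5 mm, centred 11 mm, in line 0.15 rad), still, untouched by the fingers, between pad (over 1.5 N) and fixed jaw (over 0.8 N), the pad pressed in 3.5 to 12 mm; the fingers push the trigger (over 1 N), which is at least 1.5 mm in (z of loaf in the frame of rest_top between -0.003 and 0.005 m and y of loaf in the frame of rest_top between -0.011 and 0.011 m and angle between the x axis of loaf and the x axis of clamp, either way round below 0.15 rad and angle between loaf's own z axis and vertical below 0.1 rad and linear speed of loaf below 0.02 m/s and contact force between the fingers and loaf below 0.3 N and value of joint pad between 0.0035 and 0.012 m and contact force between pad_face and loaf above 1.5 N and contact force between stop_jaw and loaf above 0.8 N and contact force between the fingers and trigger_blade above 1 N and value of joint trigger above 0.0015 m); the arm keeps its last pose, push and grip.
It fails at once if the loaf is crushed: the pad is pressed in more than 13.5 mm (value of joint pad above 0.0135 m).
It fails at once if the robot pushes the moving jaw or its pad directly (contact force between the arm and jaw_block above 2 N).
It fails at once if the robot pushes the moving jaw or its pad directly (contact force between the fingers and jaw_block above 2 N).
It fails at once if the loaf falls off the board or the clamp (height (world z) of loaf below 0.01 m).
It fails at once if a bystander is disturbed (moved over 40 mm) (distance of any of bun, jam_jar, cup, rabbit, card_holder, bread_knife from where it was at the start of the episode above 0.04 m).
It also fails if it takes over 72 s, if anything falls off the work surface, if the arm or the gripper's body presses on something with over 40 N, if the wrist force passes 120 N, or if a joint passes its speed limit or range.

## Working session

There is one attempt and no reset: what is moved stays moved. The work goes in short steps, Python scripts to look and compute and a tool call to move; the robot and the scene stay as the last step left them, time stands still between calls to the robot, and variables do not carry over. Pictures are saved under pics/ and viewed, at most 10 in all, crops included, and the job is handed in when it is done.

Besides the shell and the picture viewer there is one more tool, called after "Request:" in YAML: its name, and indented under it one key for each argument. send_rows: Moves the arm, as the interface text tells. Its arguments: {"type":"object","properties":{"motion":{"type":"string"},"force":{"type":"number"}},"required":["motion"]}

```bash
mkdir -p pics
python3 - <<'E'
from cell import arm
import cv2,numpy as np
s=arm.observe();print(s)
for n in("top","scene"):
    im,d=arm.get_image(n);m=arm.camera_model(n);cv2.imwrite(f"pics/{n}0.png",im);np.savez(f"{n}0.npz",im=im,d=d,**m);print(n,m)
E
```

```text
{'clock': 0.0, 'joints': array([-1.27160029,  0.43520138,  0.02496085,  1.57409326, -0.01156486,
        1.13398134, -0.07511369]), 'dq': array([ 0.00097659,  0.00128952,  0.00080985, -0.00012277,  0.00062087,
        0.00052   , -0.00074229]), 'joint_efforts': array([ 5.86075930e-04, -6.67852163e+01,  9.85076912e-01, -3.14451134e+01,
       -6.05294108e-02,  4.29603516e-02,  1.62883871e-04]), 'position': array([0.24430897, 0.57483447, 0.29145967]), 'ee_rot': array([-6.26962846e-01, -3.07824976e+00,  2.40716987e-03]), 'force': array([-0.70147805, -0.64263794, -0.49176117]), 'ft_torque': array([-0.0412876 ,  0.00959759,  0.00457938]), 'gripper_force': 0.0, 'width': 0.9992776761723334}
top {'fx': 416.1005848582346, 'fy': 416.1005848582346, 'cx': 325.1719261085206, 'cy': 199.80723828075398, 'view': array([[-7.89781012e-02, -9.96876182e-01,  5.80451094e-04,
         1.46817475e-01],
       [-9.71839420e-01,  7.68648452e-02, -2.22755331e-01,
         5.10080608e-01],
       [ 2.22014867e-01, -1.81568983e-02, -9.74874210e-01,
         1.03175300e+00],
       [ 0.00000000e+00,  0.00000000e+00,  0.00000000e+00,
         1.00000000e+00]])}
scene {'fx': 513.3028081822057, 'fy': 513.3028081822057, 'cx': 314.2491105629532, 'cy': 196.11884227286535, 'view': array([[ 0.28800084,  0.95761775,  0.00487499, -0.26228362],
       [ 0.82750575, -0.24630149, -0.50454912, -0.33134073],
       [-0.48196447,  0.14934465, -0.86336923,  2.00740206],
       [ 0.        ,  0.        ,  0.        ,  1.        ]])}
```

View pics/top0.png

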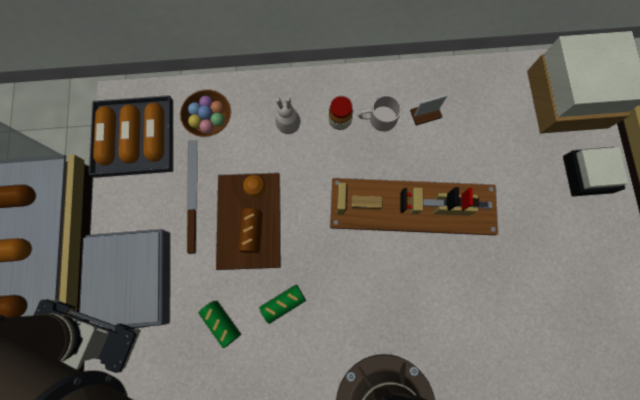

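View pics/scene0.png

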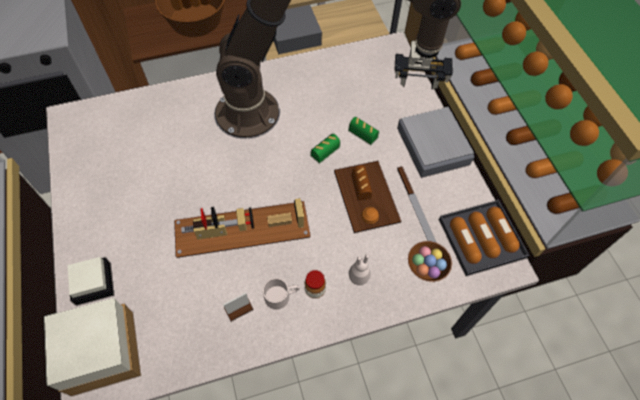

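The top view shows the loaf at about (250,231), lying along world x. The clamp plate spans (331,180)-(497,234), with the fixed jaw on the left (world +y) and the red trigger at (467,198). I'll measure both.

```bash
cat > h.py <<'E'
import numpy as np,cv2
def cloud(m,d):
    v,u=np.mgrid[0:d.shape[0],0:d.shape[1]]
    P=np.stack([(u-m['cx'])/m['fx']*d,(v-m['cy'])/m['fy']*d,d],-1)
    V=np.array(m['view']);return (P-V[:3,3])@V[:3,:3]
def ray(m,px,z):
    V=np.array(m['view']);R=V[:3,:3];c=-R.T@V[:3,3]
    px=np.atleast_2d(px).astype(float)
    r=np.c_[(px[:,0]-m['cx'])/m['fx'],(px[:,1]-m['cy'])/m['fy'],np.ones(len(px))]@R
    return c+r*((z-c[2])/r[:,2])[:,None]
E
python3 - <<'E'
import numpy as np,cv2
from h import *
for n,box_l,box_c in(("top",(225,195,275,262),(320,165,510,245)),("scene",(345,158,382,205),(165,190,320,265))):
    f=np.load(n+"0.npz");im,d=f['im'],f['d'];W=cloud(f,d)
    print(n,"table z",np.median(W[150:160,300:310,2]) if n=="top" else np.median(W[170:180,230:260,2]))
    def sub(b,m):
        k=np.zeros(d.shape,bool);k[b[1]:b[3],b[0]:b[2]]=1;return k&m
    z=W[...,2]
    k=sub(box_l,(z>.035)&(z<.085))
    P=W[k];r=cv2.minAreaRect(P[:,:2].astype(np.float32)*1000);print("loaf",r,"zmax",np.percentile(P[:,2],[5,50,98]))
    hsv=cv2.cvtColor(im,cv2.COLOR_BGR2HSV)
    k=sub(box_c,(hsv[...,1]>90)&(hsv[...,2]>40)&(z>.010)&(z<.026))
    P=W[k];r=cv2.minAreaRect(P[:,:2].astype(np.float32)*1000);print("plate",r,k.sum(),np.median(P[:,2]))
    red=sub(box_c,((hsv[...,0]<6)|(hsv[...,0]>174))&(hsv[...,1]>170)&(hsv[...,2]>70)&(z>.04))
    P=W[red];print("red",len(P)); 
    hi=red&(z>.135);print("trigger top",W[hi].mean(0),np.ptp(W[hi],0) if hi.any() else 0)
    st=red&(z<.11);print("stems",W[st].min(0),W[st].max(0),W[st].mean(0)) if st.any() else 0
    for lo,hi_,nm in((.093,.106,"jaw/pad z~100"),(.04,.05,"rest"),(.14,.155,"grip/trig")):
        k=sub(box_c,(z>lo)&(z<hi_)).astype(np.uint8);N,L,S,C=cv2.connectedComponentsWithStats(k)
        for i in range(1,N):
            if S[i,4]>15:
                Q=W[L==i];print(nm,S[i,4],Q.mean(0).round(4),cv2.minAreaRect(Q[:,:2].astype(np.float32)*1000))
E
```

```text
top table z 7.099412459931291e-05
loaf ((478.2374572753906, 304.7419128417969), (50.21784973144531, 151.97158813476562), 83.09008026123047) zmax [0.04670176 0.06982597 0.07655954]
plate ((493.9366149902344, -131.6983642578125), (447.2608337402344, 137.53829956054688), 82.88462829589844) 5680 0.018703804504260742
red 194
trigger top [ 0.47965211 -0.23896516  0.14702999] [0.04108899 0.00860995 0.01850612]
stems [ 0.4627227  -0.24067463  0.07626182] [ 0.5166153  -0.09541135  0.10927538] [ 0.4868299  -0.18505281  0.09414759]
jaw/pad z~100 248 [0.5185 0.0626 0.0999] ((519.4689331054688, 62.340606689453125), (22.785415649414062, 69.94560241699219), 84.63490295410156)
jaw/pad z~100 106 [ 0.4993 -0.0939  0.0988] ((499.9660949707031, -94.24147033691406), (10.672585487365723, 55.634273529052734), 83.72138977050781)
jaw/pad z~100 226 [ 0.4953 -0.1261  0.1001] ((495.95367431640625, -127.09638977050781), (25.084705352783203, 60.59062957763672), 83.10493469238281)
jaw/pad z~100 31 [ 0.4824 -0.2024  0.0992] ((485.8325500488281, -202.88851928710938), (43.920162200927734, 7.235642433166504), 1.227842
[... 1388 characters left out ...]
39)
jaw/pad z~100 41 [ 0.5066 -0.0949  0.0977] ((506.8258056640625, -94.8695068359375), (8.644657135009766, 55.63607406616211), 82.67897033691406)
rest 154 [ 0.5159 -0.0053  0.0441] ((516.639404296875, -4.530994415283203), (78.72260284423828, 35.522884368896484), 82.95477294921875)
rest 26 [ 0.5068 -0.2507  0.0466] ((506.326904296875, -251.92318725585938), (56.82761001586914, 7.306307792663574), 82.08589172363281)
grip/trig 48 [ 0.4931 -0.208   0.1479] ((490.7711181640625, -208.4053192138672), (12.445640563964844, 43.013057708740234), 83.4123764038086)
grip/trig 35 [ 0.4895 -0.2415  0.1483] ((487.73529052734375, -241.11578369140625), (7.669689178466797, 52.07693099975586), 80.38035583496094)
```

The two cameras differ by about 6 mm in x. I'll go above the loaf and refine with the wrist camera.

Request:
send_rows:
  motion: "0 0.037 -0.045 0 0 0 4;0 0.037 -0.045 0 0 0 4;0 0.037 -0.045 0 0 0 4;0 0.037 -0.045 0 0 0 4;0 0.037 -0.045 0 0 0 0"

```text
clock: 0.72
position: [0.4303, 0.3485, 0.292]
ee_rot: [-0.191, -3.136, 0.0]
force: [0.8, 0.3, 0.2]
width: 1.001
gripper_force: 0.0
```

Request:
send_rows:
  motion: "0 0.037 -0.045 0 0 0 0;0 0 0 0 0 0 0;0 0 0 0 0 0 0"

```text
clock: 1.1
position: [0.4661, 0.3054, 0.292]
ee_rot: [-0.193, -3.135, -0.0]
force: [-0.4, 1.1, -0.3]
width: 0.999
gripper_force: 0.0
```

```bash
cat > w.py <<'E'
import sys
from cell import arm
import cv2,numpy as np
from scipy.spatial.transform import Rotation as R
n=sys.argv[1]
s=arm.observe();m=arm.camera_model("wrist");im,d=arm.get_image("wrist")
M=R.from_rotvec(s['ee_rot']).as_matrix()
print("t",s['clock'],"pos",s['position'].round(4),"z",M[:,2].round(3),"yaw y",np.degrees(np.arctan2(M[1,1],M[0,1])).round(2),"F",s['force'].round(2),s['width'],"j",s['joints'].round(2))
cv2.imwrite(f"pics/{n}.png",im);np.savez(n+".npz",im=im,d=d,**m)
E
python3 w.py w1
```

```text
t 1.1 pos [0.4661 0.3054 0.292 ] z [-0.001  0.    -1.   ] yaw y 82.95 F [-0.44  1.07 -0.32] 0.9988154140707648 j [-0.73  0.32  0.07  1.74 -0.03  1.07  0.8 ]
```

View pics/w1.png

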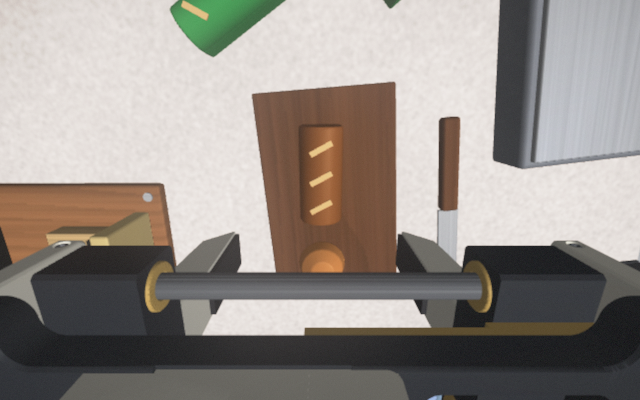

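The wrist view shows the loaf at about (321,175), aligned with the fingers, and the bun near (322,260). I'll measure the loaf here.

Run:
```python
import numpy as np,cv2
from h import *
f=np.load("w1.npz");W=cloud(f,f['d']);z=W[...,2]
k=np.zeros(z.shape,bool);k[115:228,285:360]=1
P=W[k&(z>.03)&(z<.09)];r=cv2.minAreaRect(P[:,:2].astype(np.float32)*1000);print("wrist",r,np.percentile(P[:,2],[2,50,99]))
T=P[P[:,2]>.066];c=T.mean(0);u,s,v=np.linalg.svd(T[:,:2]-c[:2],full_matrices=False);print(c,np.degrees(np.arctan2(v[0,1],v[0,0])),np.ptp((T[:,:2]-c[:2])@v.T,axis=0))
f=np.load("top0.npz");W=cloud(f,f['d']);z=W[...,2]
k=np.zeros(z.shape,bool);k[206:262,230:270]=1
T=W[k&(z>.066)&(z<.08)];c=T.mean(0);u,s,v=np.linalg.svd(T[:,:2]-c[:2],full_matrices=False);print("top",c,np.degrees(np.arctan2(v[0,1],v[0,0])),np.ptp((T[:,:2]-c[:2])@v.T,axis=0))
```

```text
wrist ((459.7900390625, 309.6148986816406), (49.30137634277344, 109.5028305053711), 83.02184295654297) [0.05418331 0.07073865 0.07543021]
[0.45676887 0.30988659 0.07172274] -6.923714281881285 [0.10883545 0.03863096]
top [0.45706523 0.30675194 0.071832  ] 172.91730479403034 [0.10910154 0.04221758]
```

Request:
send_rows:
  motion: "0 -0.004 0.001 -0.05 0 0 0;0 -0.004 0.0015 -0.05 0 0 0;0 0 0 -0.05 0 0 0;0 0 0 -0.034 0 0 0;0 0 0 -0.02 0 0 0"

```text
clock: 1.78
position: [0.4565, 0.3089, 0.0862]
ee_rot: [-0.188, -3.134, 0.002]
force: [-0.2, -0.2, 0.4]
width: 1.002
gripper_force: 0.0
```

Request:
send_rows:
  motion: "0 0 0 0 0 0 0;0.7 0 0 0 0 0 0;0.7 0 0 0 0 0 0;0.7 0 0 0 0 0 0;0.7 0 0 0 0 0 0"
  force: 20

```text
clock: 2.4
position: [0.4586, 0.3078, 0.0887]
ee_rot: [0.193, 3.135, 0.001]
force: [-0.6, -0.7, -0.4]
width: 0.614
gripper_force: 0.0
```

Request:
send_rows:
  motion: "0.7 0 0 0 0 0 0;0.7 0 0 0 0 0 0;0.7 0 0 0.02 0 0 0;0.7 0 0 0.05 0 0 0;0.7 0 0 0.05 0 0 0"

```text
clock: 3.02
position: [0.4579, 0.3071, 0.2088]
ee_rot: [-0.193, -3.134, 0.002]
force: [1.5, 0.1, -3.3]
width: 0.546
gripper_force: 20.0
```

Request:
send_rows:
  motion: "0.7 0.006 -0.02 0.04 0 0 -10;0.7 0.006 -0.045 0.04 0 0 -10;0.7 0.006 -0.05 0 0 0 -10;0.7 0.006 -0.05 0 0 0 -10;0.7 0.006 -0.05 0 0 0 -10"

```text
clock: 3.65
position: [0.488, 0.091, 0.288]
ee_rot: [-1.507, -2.756, 0.001]
force: [0.8, 0.2, -2.8]
width: 0.545
gripper_force: 20.0
```

Request:
send_rows:
  motion: "0.7 0.006 -0.05 0 0 0 -10;0.7 0.006 -0.05 0 0 0 -10;0.7 0.006 -0.05 0 0 0 -10;0.7 0.006 -0.04 0 0 0 -10;0.7 0 0 0 0 0 0"

```text
clock: 4.28
position: [0.5118, -0.101, 0.288]
ee_rot: [2.361, 2.071, -0.003]
force: [-0.1, 1.0, -2.1]
width: 0.545
gripper_force: 20.0
```

Request:
send_rows:
  motion: "0.7 0 0 0 0 0 0;0.7 0 0 0 0 0 0"

```text
clock: 4.53
position: [0.5123, -0.0959, 0.2879]
ee_rot: [-2.35, -2.084, 0.0]
force: [0.7, 0.3, -1.8]
width: 0.543
gripper_force: 20.0
```

```bash
python3 w.py w2
```

```text
t 4.525 pos [ 0.5123 -0.0959  0.2879] z [-0.001  0.001 -1.   ] yaw y -6.86 F [ 0.73  0.26 -1.8 ] 0.543437497762111 j [-0.35  0.29  0.55  1.86 -0.17  1.04  0.15]
```

View pics/w2.png

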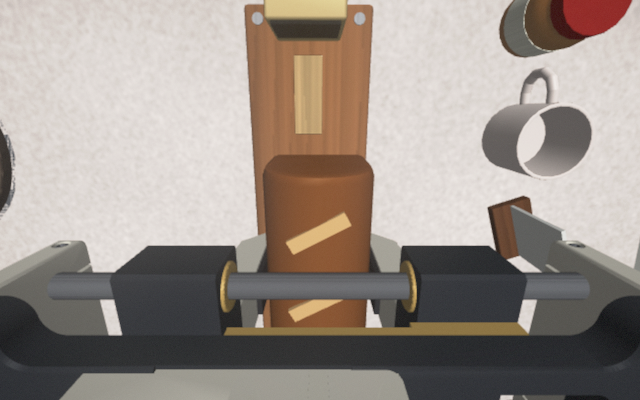

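The view shows the loaf held straight at about (319,240), the rest at (308,93) and the fixed jaw at the top (305,15). I'll measure the rest relative to the held loaf.

Run:
```python
import numpy as np,cv2
from h import *
f=np.load("w2.npz");W=cloud(f,f['d']);z=W[...,2]
def rep(n,lo,hi,b):
    k=np.zeros(z.shape,bool);k[b[1]:b[3],b[0]:b[2]]=1
    P=W[k&(z>lo)&(z<hi)];print(n,len(P),cv2.minAreaRect(P[:,:2].astype(np.float32)*1000),np.median(P[:,2]))
rep("rest",.036,.055,(280,45,340,145))
rep("jawtop",.09,.11,(250,0,360,45))
rep("plate",.008,.028,(240,0,380,150))
k=np.zeros(z.shape,bool);k[157:240,255:385]=1
P=W[k&(z>.2)&(z<.29)];print("loaf z",np.percentile(P[:,2],[1,50,99]),cv2.minAreaRect(P[:,:2].astype(np.float32)*1000))
t=P[P[:,2]>np.percentile(P[:,2],60)];print(t.mean(0),P.min(0),P.max(0))
print(np.median(W[300:,0:5].reshape(-1,3),0), np.median(W[100:200,50:200,2]))
```

```text
rest 2215 ((513.0765991210938, -3.2039260864257812), (79.4133071899414, 29.974538803100586), 83.40147399902344) 0.04505067314293599
jawtop 2224 ((521.0042724609375, 60.45687484741211), (18.55760955810547, 69.78658294677734), 82.89242553710938) 0.09965828384864818
plate 12660 ((515.4661254882812, 13.896728515625), (154.11582946777344, 140.1741180419922), 83.12240600585938) 0.018088588531455563
loaf z [0.22700977 0.26888785 0.27447196] ((517.3905639648438, -63.81393051147461), (44.762020111083984, 70.96512603759766), 83.02764129638672)
[ 0.51824298 -0.054551    0.27253159] [ 0.47948036 -0.09002175  0.22014847] [ 0.55003464 -0.03916338  0.27583222]
[ 0.44941111 -0.05867416  0.32997847] 0.00024257475078627306
```

Request:
send_rows:
  motion: "0.7 0 0.045 0 0 0 0;0.7 0 0.0435 0 0 0 0;0.7 0 0 -0.05 0 0 0;0.7 0 0 -0.05 0 0 0;0.7 0 0 -0.04 0 0 0"

```text
clock: 5.2
position: [0.5119, -0.0075, 0.1466]
ee_rot: [-2.35, -2.084, 0.0]
force: [0.1, -0.0, -1.8]
width: 0.546
gripper_force: 20.0
```

Request:
send_rows:
  motion: "0.7 0 0 0 0 0 0;0.7 0 0 -0.016 0 0 0;0.7 0 0 -0.01 0 0 0;0.7 0 0 0 0 0 0;0.7 0 0 0 0 0 0"

```text
clock: 5.82
position: [0.5128, -0.0088, 0.1228]
ee_rot: [2.353, 2.081, 0.001]
force: [-0.4, -1.2, -2.3]
width: 0.541
gripper_force: 20.0
```

Request:
send_rows:
  motion: "0.7 0 0 -0.003 0 0 0;0.7 0 0 -0.001 0 0 0;0.7 0 0 0 0 0 0"

```text
clock: 6.2
position: [0.5124, -0.0088, 0.1182]
ee_rot: [-2.353, -2.081, 0.0]
force: [0.4, 0.2, -2.4]
width: 0.546
gripper_force: 20.0
```

Request:
send_rows:
  motion: "0.7 0 0 -0.001 0 0 0;0.7 0 0 -0.001 0 0 0;0.7 0 0 0 0 0 0"

```text
clock: 6.58
position: [0.5125, -0.0088, 0.1175]
ee_rot: [-2.353, -2.081, -0.002]
force: [-6.1, 0.3, 17.3]
width: 0.543
gripper_force: 20.0
```

Request:
send_rows:
  motion: "0.7 0 0 0.001 0 0 0;0.7 0 0 0 0 0 0;0.4 0 0 0 0 0 0;0.35 0 0 0 0 0 0;0.25 0 0 0 0 0 0"

```text
clock: 7.2
position: [0.5125, -0.0088, 0.1171]
ee_rot: [2.353, 2.081, -0.0]
force: [0.1, 0.2, -0.7]
width: 0.714
gripper_force: 0.0
```

Request:
send_rows:
  motion: "0 0 0 0 0 0 0;0 0 0 0 0 0 0;0 0 0 0 0 0 0;0 0 0 0.03 0 0 0;0 0 0 0.05 0 0 0"

```text
clock: 7.82
position: [0.5114, -0.0088, 0.197]
ee_rot: [-2.352, -2.08, 0.005]
force: [1.0, -0.1, 1.1]
width: 0.999
gripper_force: 0.0
```

Request:
send_rows:
  motion: "0 0 0 0.05 0 0 0;0 0 0 0.05 0 0 0;0 0 -0.04 0 0 0 0;0 0 -0.04 0 0 0 0;0 0 0 0 0 0 0"

```text
clock: 8.45
position: [0.5119, -0.0923, 0.2977]
ee_rot: [2.358, 2.074, -0.0]
force: [0.1, 0.1, -0.2]
width: 1.002
gripper_force: 0.0
```

```bash
python3 w.py w3
python3 - <<'E'
import numpy as np,cv2
from h import *
f=np.load("w3.npz");W=cloud(f,f['d']);z=W[...,2]
k=(z>.07)&(z<.112)&(np.abs(W[...,0]-.513)<.05)&(np.abs(W[...,1]+.003)<.09)
N,L,S,C=cv2.connectedComponentsWithStats(k.astype(np.uint8))
for i in range(1,N):
    if S[i,4]>60:
        P=W[L==i];print(S[i],np.percentile(P[:,2],[2,50,99]),cv2.minAreaRect(P[:,:2].astype(np.float32)*1000))
E
```

```text
t 8.45 pos [ 0.5119 -0.0923  0.2977] z [ 0.001 -0.001 -1.   ] yaw y -7.33 F [ 0.09  0.07 -0.22] 1.002479699446435 j [-0.38  0.28  0.58  1.85 -0.17  1.06  0.14]
[ 265    2   81  162 8823] [0.07944762 0.09964952 0.10439603] ((515.5255737304688, 4.994483947753906), (139.79684448242188, 69.56124877929688), 84.32300567626953)
[281 181  54  14 558] [0.07052079 0.09444271 0.10032374] ((502.2218322753906, -90.25080108642578), (7.37979793548584, 55.65125274658203), 87.30648803710938)
```

View pics/w3.png

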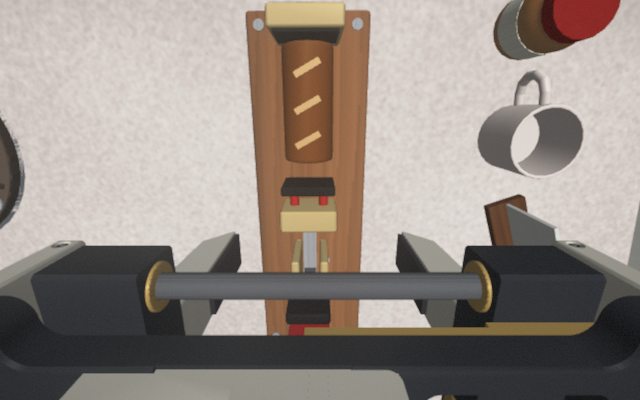

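The loaf sits straight on the rest at (307,100), close to the jaw. The pad face, at row 181, is clear of it. Next I go over the trigger with the fingers turned to close along clamp x.

Request:
send_rows:
  motion: "0 -0.003 -0.014 0 0 0 10;0 -0.003 -0.014 0 0 0 10;0 -0.003 -0.014 0 0 0 10;0 -0.003 -0.014 0 0 0 10;0 -0.003 -0.014 0 0 0 10"

```text
clock: 9.12
position: [0.4976, -0.1578, 0.297]
ee_rot: [-1.242, -2.885, -0.001]
force: [0.8, -1.1, 0.7]
width: 0.998
gripper_force: 0.0
```

Request:
send_rows:
  motion: "0 -0.003 -0.014 0 0 0 10;0 -0.003 -0.014 0 0 0 10;0 -0.003 -0.014 0 0 0 10;0 0 -0.011 0 0 0 10;0 0 0 0 0 0 0"

```text
clock: 9.75
position: [0.4885, -0.2116, 0.2971]
ee_rot: [-0.195, -3.135, -0.001]
force: [-0.1, -0.0, 0.3]
width: 0.999
gripper_force: 0.0
```

Request:
send_rows:
  motion: "0 0 0 0 0 0 0;0 0 0 0 0 0 0"

```text
clock: 10.0
position: [0.4887, -0.2108, 0.2972]
ee_rot: [-0.194, -3.135, -0.001]
force: [0.4, 0.3, -0.1]
width: 1.0
gripper_force: 0.0
```

```bash
python3 w.py w4
python3 - <<'E'
import numpy as np,cv2
from h import *
from cell import arm
im,d=arm.get_image("top");m=arm.camera_model("top");np.savez("top1.npz",im=im,d=d,**m)
o=np.array([.5016,-.0975]);a=np.radians(83.1);D=np.array([np.cos(a),np.sin(a)]);E=np.array([-D[1],D[0]])
for n in("w4","w3","top1"):
    f=np.load(n+".npz");W=cloud(f,f['d']);x=(W[...,:2]-o)@D;y=(W[...,:2]-o)@E;z=W[...,2]
    for nm,zl,zh,xl,xh in(("stop",.095,.105,.12,.19),("loaf",.085,.106,.0,.14),("pad",.088,.104,-.015,.03),("block",.095,.105,-.075,-.015),("post",.143,.157,-.125,-.095),("blade",.143,.157,-.17,-.125)):
        k=(z>zl)&(z<zh)&(x>xl)&(x<xh)&(abs(y)<.05)
        if k.sum()>10:print(n,nm,k.sum(),"x",(np.percentile(x[k],[2,98])*1e3).round(1),"y",(np.percentile(y[k],[2,98])*1e3).round(1),"z",np.median(z[k]).round(4))
h=np.hstack([np.load("w4.npz")['im'],im]);cv2.imwrite("pics/both.png",cv2.resize(h,None,fx=.62,fy=.62,interpolation=cv2.INTER_AREA))
E
```

```text
t 10.0 pos [ 0.4887 -0.2108  0.2972] z [-0.  0. -1.] yaw y 82.91 F [ 0.36  0.32 -0.08] 1.0001887350963141 j [ 0.05  0.28  0.32  1.81 -0.1   1.07  1.86]
w4 stop 2398 x [121.5 172.1] y [-31.8  32.8] z 0.0999
w4 loaf 5370 x [  0.5 137.4] y [-22.6  22.6] z 0.0993
w4 pad 703 x [-0.5  9. ] y [-26.   27.6] z 0.0985
w4 block 1350 x [-40.1 -17.5] y [-27.2  29.3] z 0.0998
w4 post 686 x [-115.7 -104.5] y [-19.5  21.7] z 0.1495
w4 blade 487 x [-147.6 -139.8] y [-20.   21.9] z 0.1497
w3 stop 3467 x [121.6 171.8] y [-32.8  31.6] z 0.0999
w3 loaf 6256 x [  2.8 138. ] y [-23.9  21.6] z 0.0996
w3 pad 627 x [-0.4  9.1] y [-26.8  26.3] z 0.0986
w3 block 1223 x [-39.9 -17.2] y [-28.2  27.9] z 0.0998
w3 post 614 x [-115.8 -104.2] y [-20.4  20.4] z 0.1493
top1 stop 359 x [122.  171.6] y [-30.5  34.5] z 0.1003
top1 loaf 840 x [  1.3 138.1] y [-21.   24.5] z 0.0998
top1 pad 109 x [-2.3  8.3] y [-23.7  29.2] z 0.0988
top1 block 220 x [-41.9 -19. ] y [-27.4  31.7] z 0.1002
top1 post 69 x [-117.1 -105.1] y [-2.8 23.7] z 0.1499
top1 blade 62 x [-147.8 -140.7] y [-11.5  24.2] z 0.1499
```

View pics/both.png

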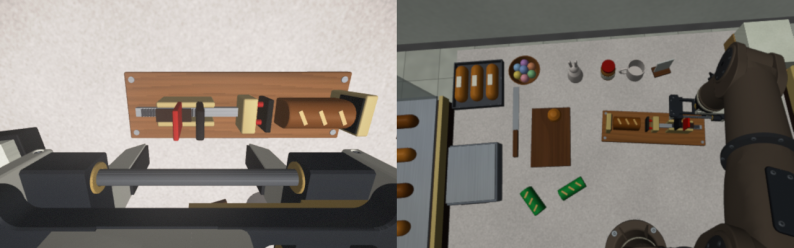

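The wrist view shows the whole clamp: red trigger at (177,122), post at (199,120), pad at (264,113) and loaf at (313,113), all half-scale pixels. The jaw is at about 34 mm. I'll lower the pinch over the trigger and post.

Request:
send_rows:
  motion: "0 -0.0005 -0.004 -0.04 0 0 0;0 0 0 -0.04 0 0 0;0 0 0 -0.03 0 0 0;0 0 0 -0.011 0 0 0;0.25 0 0 0 0 0 0"
  force: 35

```text
clock: 10.72
position: [0.488, -0.2157, 0.1762]
ee_rot: [-0.193, -3.135, -0.0]
force: [-1.1, -0.0, 0.1]
width: 0.929
gripper_force: 0.0
```

Request:
send_rows:
  motion: "0.25 0 0 0 0 0 0;0.25 0 0 0 0 0 0"

```text
clock: 10.98
position: [0.4885, -0.216, 0.1773]
ee_rot: [0.192, 3.134, -0.0]
force: [1.0, -0.1, -0.0]
width: 0.761
gripper_force: 0.0
```

```bash
cat > j.py <<'E'
import sys,numpy as np,cv2
from h import *
from cell import arm
o=np.array([.5016,-.0975]);a=np.radians(83.1);D=np.array([np.cos(a),np.sin(a)]);E=np.array([-D[1],D[0]])
s=arm.observe();print("t",s['clock'],"tcp",s['position'].round(4),"clampx",((s['position'][:2]-o)@D*1e3).round(1),"w",(s['width']*92).round(1),"g",s['gripper_force'],"F",s['force'].round(1))
for n in("wrist","top"):
    m=arm.camera_model(n);im,d=arm.get_image(n);cv2.imwrite(f"pics/{sys.argv[1]}_{n}.png",im)
    W=cloud(m,d);x=(W[...,:2]-o)@D;y=(W[...,:2]-o)@E;z=W[...,2]
    for nm,zl,zh,xl,xh,Y in(("stop",.095,.105,.143,.19,.05),("z100",.094,.106,-.06,.06,.05),("loaf",.08,.108,.02,.143,.05),("post",.143,.157,-.125,-.095,.03),("blade",.143,.157,-.17,-.125,.03)):
        k=(z>zl)&(z<zh)&(x>xl)&(x<xh)&(abs(y)<Y)
        if k.sum()<10:continue
        X=np.sort(x[k])*1e3;g=np.where(np.diff(X)>3)[0]
        segs=[(q[0].round(1),q[-1].round(1),len(q)) for q in np.split(X,g+1) if len(q)>8]
        print(n,nm,segs,"y",(np.percentile(y[k],[2,98])*1e3).round(1),"z98",np.percentile(z[k],98).round(4))
E
python3 j.py p0
```

```text
Traceback (most recent call last):
  File "j.py", line 5, in <module>
    s=arm.observe();print("t",s['clock'],"tcp",s['position'].round(4),"clampx",((s['position'][:2]-o)@D*1e3).round(1),"w",(s['width']*92).round(1),"g",s['gripper_force'],"F",s['force'].round(1))
                                                                                                                          ^^^^^^^^^^^^^^^^^^^^^
AttributeError: 'float' object has no attribute 'round'
```

```bash
sed -i "s/(s\['width'\]\*92).round(1)/round(s['width']*92,1)/" j.py; python3 j.py p0
```

```text
t 10.975 tcp [ 0.4885 -0.216   0.1773] clampx -119.2 w 70.0 g 0.0 F [ 1.  -0.1 -0. ]
wrist z100 [(np.float64(-40.9), np.float64(-16.8), 2346), (np.float64(-1.5), np.float64(9.8), 1075), (np.float64(33.3), np.float64(60.0), 1914)] y [-5.8 29.3] z98 0.1038
wrist loaf [(np.float64(32.6), np.float64(95.0), 5765)] y [-18.6  23.5] z98 0.1039
wrist post [(np.float64(-116.1), np.float64(-104.0), 1503)] y [-19.6  22.3] z98 0.1508
wrist blade [(np.float64(-170.0), np.float64(-153.6), 589), (np.float64(-148.2), np.float64(-139.8), 1116)] y [-19.4  22.3] z98 0.1562
top stop [(np.float64(149.3), np.float64(172.2), 243)] y [-32.  35.] z98 0.1043
top z100 [(np.float64(-42.1), np.float64(-17.5), 225), (np.float64(-2.6), np.float64(8.2), 103), (np.float64(33.4), np.float64(59.7), 151)] y [-25.1  30.3] z98 0.105
top loaf [(np.float64(33.4), np.float64(142.3), 822)] y [-20.5  24.9] z98 0.1062
top post [(np.float64(-117.9), np.float64(-104.9), 53)] y [-17.6  24. ] z98 0.1534
top blade [(np.float64(-147.0), np.float64(-141.1), 11)] y [ 9.4 24. ] z98 0.1528
```

View pics/p0_wrist.png

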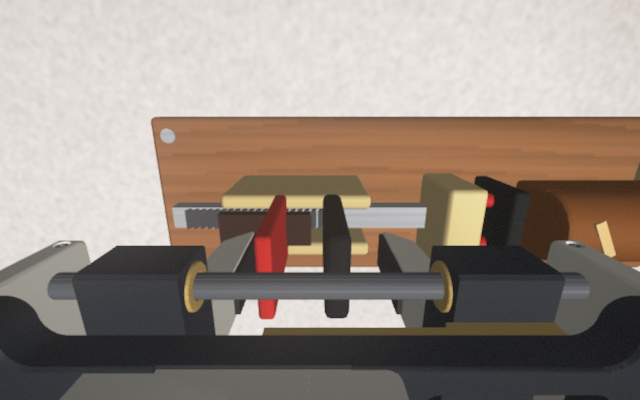

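The wrist view is clear: red blade at (272,255), post at (337,255), both between the fingers, jaw block at (455,215), loaf at (580,215). The jaw is at about 33 mm, target 72-73. First full stroke.

Request:
send_rows:
  motion: "0.5 0 0 0 0 0 0;0.72 0 0 0 0 0 0;0.72 0 0 0 0 0 0;0.72 0 0 0 0 0 0;0.72 0 0 0 0 0 0"

```text
clock: 11.7
position: [0.4882, -0.2149, 0.1765]
ee_rot: [0.192, 3.136, 0.002]
force: [0.1, 2.3, 3.1]
width: 0.3
gripper_force: 35.0
```

Request:
send_rows:
  motion: "0.72 0 0 0 0 0 0;0.72 0 0 0 0 0 0"

```text
clock: 11.95
position: [0.4882, -0.215, 0.1764]
ee_rot: [0.191, 3.135, 0.001]
force: [-0.7, 5.2, 6.8]
width: 0.303
gripper_force: 35.0
```

```bash
python3 j.py p1|grep -v top
```

```text
t 11.95 tcp [ 0.4882 -0.215   0.1764] clampx -118.2 w 27.9 g 35.011889934539795 F [-0.7  5.2  6.8]
wrist z100 [(np.float64(-24.9), np.float64(-0.4), 3203), (np.float64(14.4), np.float64(26.4), 1610), (np.float64(33.2), np.float64(60.0), 1829)] y [-22.   29.1] z98 0.1037
wrist loaf [(np.float64(20.0), np.float64(26.4), 631), (np.float64(33.1), np.float64(96.7), 5162)] y [-18.9  23.9] z98 0.1039
wrist post [(np.float64(-125.0), np.float64(-123.8), 183), (np.float64(-116.0), np.float64(-95.6), 1797)] y [-19.2  22.2] z98 0.1559
wrist blade [(np.float64(-140.5), np.float64(-125.0), 1178)] y [-19.6  22.4] z98 0.1567
```

That fast stroke coasted the jaw about 16 mm, to about 49 mm, with the pad 7 mm short of the loaf. I'll release and close slowly from here.

Request:
send_rows:
  motion: "0.5 0 0 0 0 0 0;0.3 0 0 0 0 0 0;0.3 0 0 0 0 0 0;0.3 0 0 0 0 0 0;0.35 0 0 0 0 0 0"

```text
clock: 12.68
position: [0.4878, -0.2155, 0.176]
ee_rot: [-0.192, -3.135, -0.001]
force: [-0.5, 0.0, 1.2]
width: 0.653
gripper_force: 0.0
```

Request:
send_rows:
  motion: "0.38 0 0 0 0 0 0;0.41 0 0 0 0 0 0;0.44 0 0 0 0 0 0;0.46 0 0 0 0 0 0;0.48 0 0 0 0 0 0"

```text
clock: 13.3
position: [0.4877, -0.2163, 0.1762]
ee_rot: [-0.193, -3.135, 0.001]
force: [-0.5, -4.7, -3.5]
width: 0.526
gripper_force: 2.5
```

Request:
send_rows:
  motion: "0.5 0 0 0 0 0 0;0.52 0 0 0 0 0 0;0.54 0 0 0 0 0 0;0.56 0 0 0 0 0 0;0.56 0 0 0 0 0 0"

```text
clock: 13.92
position: [0.4874, -0.2188, 0.1762]
ee_rot: [0.197, 3.135, -0.006]
force: [0.1, -14.3, -7.6]
width: 0.441
gripper_force: 6.9
```

```bash
python3 j.py p2|grep -v top
```

```text
t 13.925 tcp [ 0.4874 -0.2188  0.1762] clampx -122.2 w 40.6 g 6.8941207230091095 F [  0.1 -14.3  -7.6]
wrist z100 [(np.float64(-25.0), np.float64(0.1), 2887), (np.float64(14.8), np.float64(26.2), 1570), (np.float64(33.1), np.float64(60.0), 1983)] y [-20.2  29.1] z98 0.1038
wrist loaf [(np.float64(20.0), np.float64(26.2), 606), (np.float64(33.1), np.float64(90.6), 4649)] y [-17.   24.3] z98 0.1039
wrist post [(np.float64(-116.1), np.float64(-95.0), 1839)] y [-19.2  22.3] z98 0.1564
wrist blade [(np.float64(-153.8), np.float64(-134.3), 1479)] y [-19.5  22.3] z98 0.1567
```

Request:
send_rows:
  motion: "0.57 0 0 0 0 0 0;0.58 0 0 0 0 0 0;0.59 0 0 0 0 0 0;0.6 0 0 0 0 0 0;0.61 0 0 0 0 0 0"

```text
clock: 14.65
position: [0.4874, -0.2187, 0.1762]
ee_rot: [0.197, 3.135, -0.005]
force: [-0.7, -12.7, -7.4]
width: 0.392
gripper_force: 7.6
```

Request:
send_rows:
  motion: "0.62 0 0 0 0 0 0;0.63 0 0 0 0 0 0;0.64 0 0 0 0 0 0;0.65 0 0 0 0 0 0;0.65 0 0 0 0 0 0"

```text
clock: 15.28
position: [0.4877, -0.217, 0.1762]
ee_rot: [0.195, 3.135, -0.002]
force: [-0.2, -7.3, -4.0]
width: 0.349
gripper_force: 10.9
```

```bash
python3 j.py p3|grep -v top
```

```text
t 15.275 tcp [ 0.4877 -0.217   0.1762] clampx -120.4 w 32.1 g 10.856993570923805 F [-0.2 -7.3 -4. ]
wrist z100 [(np.float64(-18.9), np.float64(6.0), 3326), (np.float64(20.6), np.float64(60.0), 3232)] y [-21.4  29.1] z98 0.1037
wrist loaf [(np.float64(20.4), np.float64(93.1), 7047)] y [-22.2  27.2] z98 0.1038
wrist post [(np.float64(-116.1), np.float64(-95.0), 1849)] y [-19.3  22.3] z98 0.1563
wrist blade [(np.float64(-145.8), np.float64(-128.3), 1407)] y [-19.6  22.3] z98 0.1566
```

Request:
send_rows:
  motion: "0.66 0 0 0 0 0 0;0.67 0 0 0 0 0 0;0.68 0 0 0 0 0 0;0.69 0 0 0 0 0 0;0.7 0 0 0 0 0 0"

```text
clock: 16.0
position: [0.488, -0.215, 0.1761]
ee_rot: [-0.191, -3.135, -0.001]
force: [-0.6, -0.2, -3.8]
width: 0.305
gripper_force: 19.4
```

Request:
send_rows:
  motion: "0.71 0 0 0 0 0 0;0.71 0 0 0 0 0 0;0.6 0 0 0 0 0 0;0.45 0 0 0 0 0 0;0.3 0 0 0 0 0 0"

```text
clock: 16.62
position: [0.4882, -0.216, 0.1765]
ee_rot: [0.193, 3.135, -0.0]
force: [-0.1, -0.6, 1.0]
width: 0.569
gripper_force: 0.8
```

Request:
send_rows:
  motion: "0.3 0 0 0 0 0 0;0.3 0 0 0 0 0 0;0.34 0 0 0 0 0 0"

```text
clock: 17.0
position: [0.4881, -0.2156, 0.1763]
ee_rot: [0.192, 3.136, 0.0]
force: [0.3, -0.3, 0.2]
width: 0.666
gripper_force: 0.0
```

```bash
python3 j.py p4
```

```text
t 17.0 tcp [ 0.4881 -0.2156  0.1763] clampx -118.9 w 61.3 g 0.0 F [ 0.3 -0.3  0.2]
wrist z100 [(np.float64(-14.3), np.float64(10.6), 2454), (np.float64(23.1), np.float64(60.0), 3005)] y [-15.4  29.3] z98 0.1038
wrist loaf [(np.float64(23.1), np.float64(95.0), 6859)] y [-19.4  27.1] z98 0.1038
wrist post [(np.float64(-116.1), np.float64(-104.0), 1503)] y [-19.3  22.3] z98 0.1509
wrist blade [(np.float64(-165.2), np.float64(-139.9), 1689)] y [-19.4  22.3] z98 0.1565
top stop [(np.float64(149.3), np.float64(172.2), 238)] y [-32.2  35. ] z98 0.1043
top z100 [(np.float64(-14.9), np.float64(9.0), 226), (np.float64(22.8), np.float64(59.6), 242)] y [-24.6  29.2] z98 0.105
top loaf [(np.float64(22.8), np.float64(142.9), 920)] y [-21.7  25.3] z98 0.1063
top post [(np.float64(-116.0), np.float64(-104.8), 54)] y [-17.6  24. ] z98 0.1541
top blade [] y [ 9.9 24.2] z98 0.15
```

Request:
send_rows:
  motion: "0.38 0 0 0 0 0 0;0.42 0 0 0 0 0 0;0.46 0 0 0 0 0 0;0.5 0 0 0 0 0 0;0.53 0 0 0 0 0 0"

```text
clock: 17.73
position: [0.4878, -0.2173, 0.1762]
ee_rot: [0.194, 3.135, -0.003]
force: [-0.3, -8.5, -4.8]
width: 0.476
gripper_force: 4.2
```

Request:
send_rows:
  motion: "0.55 0 0 0 0 0 0;0.565 0 0 0 0 0 0;0.58 0 0 0 0 0 0;0.59 0 0 0 0 0 0;0.6 0 0 0 0 0 0"

```text
clock: 18.35
position: [0.4875, -0.2192, 0.1763]
ee_rot: [0.197, 3.135, -0.006]
force: [-0.0, -14.1, -5.6]
width: 0.405
gripper_force: 8.6
```

Request:
send_rows:
  motion: "0.61 0 0 0 0 0 0;0.62 0 0 0 0 0 0;0.63 0 0 0 0 0 0;0.64 0 0 0 0 0 0;0.64 0 0 0 0 0 0"

```text
clock: 18.98
position: [0.4878, -0.2175, 0.1762]
ee_rot: [0.195, 3.135, -0.003]
force: [0.4, -8.5, -4.6]
width: 0.362
gripper_force: 11.3
```

```bash
python3 j.py p5
```

```text
t 18.975 tcp [ 0.4878 -0.2175  0.1762] clampx -120.8 w 33.3 g 11.335029378533363 F [ 0.4 -8.5 -4.6]
wrist z100 [(np.float64(-10.1), np.float64(15.1), 3503), (np.float64(27.4), np.float64(60.0), 2597)] y [-21.7  29.2] z98 0.1035
wrist loaf [(np.float64(27.4), np.float64(93.7), 6218)] y [-21.7  27.4] z98 0.1039
wrist post [(np.float64(-116.1), np.float64(-95.0), 1858)] y [-19.1  22.2] z98 0.1564
wrist blade [(np.float64(-147.3), np.float64(-129.3), 1412)] y [-19.4  22.3] z98 0.1566
top stop [(np.float64(143.7), np.float64(172.3), 266)] y [-31.9  34.8] z98 0.1043
top z100 [(np.float64(-9.7), np.float64(13.6), 225), (np.float64(28.0), np.float64(59.5), 216)] y [-25.1  29.6] z98 0.1052
top loaf [(np.float64(28.0), np.float64(142.7), 881)] y [-21.5  25.5] z98 0.1059
top blade [(np.float64(-141.9), np.float64(-130.7), 10)] y [11.1 23.6] z98 0.1517
```

Request:
send_rows:
  motion: "0.65 0 0 0 0 0 0;0.66 0 0 0 0 0 0;0.67 0 0 0 0 0 0;0.68 0 0 0 0 0 0;0.69 0 0 0 0 0 0"

```text
clock: 19.7
position: [0.4881, -0.2155, 0.1762]
ee_rot: [0.192, 3.136, 0.001]
force: [0.7, -1.8, -2.7]
width: 0.312
gripper_force: 16.6
```

Request:
send_rows:
  motion: "0.7 0 0 0 0 0 0;0.71 0 0 0 0 0 0;0.71 0 0 0 0 0 0"

```text
clock: 20.08
position: [0.4881, -0.215, 0.1762]
ee_rot: [-0.191, -3.136, -0.001]
force: [1.4, 2.7, -2.3]
width: 0.302
gripper_force: 35.0
```

```bash
python3 j.py p6
```

```text
t 20.075 tcp [ 0.4881 -0.215   0.1762] clampx -118.2 w 27.8 g 35.008243918418884 F [ 1.4  2.7 -2.3]
wrist z100 [(np.float64(-4.9), np.float64(20.1), 3497), (np.float64(29.2), np.float64(60.0), 2437)] y [-22.3  29.2] z98 0.1033
wrist loaf [(np.float64(29.2), np.float64(95.6), 5932)] y [-20.9  27.4] z98 0.1039
wrist post [(np.float64(-125.0), np.float64(-123.9), 178), (np.float64(-116.0), np.float64(-95.8), 1826)] y [-19.5  22.2] z98 0.1563
wrist blade [(np.float64(-140.4), np.float64(-125.0), 1180)] y [-19.3  22.4] z98 0.1565
top stop [(np.float64(143.9), np.float64(172.1), 266)] y [-31.2  35.1] z98 0.1034
top z100 [(np.float64(-4.9), np.float64(18.7), 230), (np.float64(30.6), np.float64(59.7), 196)] y [-25.3  30.6] z98 0.1048
top loaf [(np.float64(30.6), np.float64(142.7), 862)] y [-21.   25.3] z98 0.106
top blade [(np.float64(-134.9), np.float64(-125.0), 10)] y [10.3 23.4] z98 0.1526
```

The jaw is at about 70 mm with the pad pressed about 5-6 mm, and the loaf is home. One more slow partial stroke should bring it to about half travel.

Request:
send_rows:
  motion: "0.6 0 0 0 0 0 0;0.45 0 0 0 0 0 0;0.3 0 0 0 0 0 0;0.3 0 0 0 0 0 0;0.3 0 0 0 0 0 0"

```text
clock: 20.8
position: [0.4879, -0.2155, 0.1762]
ee_rot: [-0.192, -3.135, -0.001]
force: [-0.1, 0.2, 0.5]
width: 0.699
gripper_force: 0.0
```

Request:
send_rows:
  motion: "0.36 0 0 0 0 0 0;0.4 0 0 0 0 0 0;0.44 0 0 0 0 0 0;0.48 0 0 0 0 0 0;0.51 0 0 0 0 0 0"

```text
clock: 21.42
position: [0.4878, -0.2169, 0.1762]
ee_rot: [0.194, 3.135, -0.002]
force: [0.1, -6.7, -2.8]
width: 0.496
gripper_force: 3.5
```

Request:
send_rows:
  motion: "0.53 0 0 0 0 0 0;0.545 0 0 0 0 0 0;0.555 0 0 0 0 0 0;0.565 0 0 0 0 0 0;0.565 0 0 0 0 0 0"

```text
clock: 22.05
position: [0.4875, -0.2189, 0.1762]
ee_rot: [0.197, 3.135, -0.006]
force: [-0.2, -13.9, -6.9]
width: 0.438
gripper_force: 6.7
```

```bash
python3 j.py p7
```

```text
t 22.05 tcp [ 0.4875 -0.2189  0.1762] clampx -122.2 w 40.3 g 6.697399020195007 F [ -0.2 -13.9  -6.9]
wrist z100 [(np.float64(-4.8), np.float64(21.1), 3541), (np.float64(29.5), np.float64(60.0), 2550)] y [-21.4  29.1] z98 0.1034
wrist loaf [(np.float64(29.5), np.float64(91.3), 5389)] y [-17.9  27.6] z98 0.1039
wrist post [(np.float64(-116.1), np.float64(-95.0), 1855)] y [-19.4  22.2] z98 0.1565
wrist blade [(np.float64(-153.5), np.float64(-134.2), 1486)] y [-19.6  22.3] z98 0.1566
top stop [(np.float64(143.9), np.float64(172.3), 272)] y [-31.8  34.6] z98 0.1032
top z100 [(np.float64(-4.8), np.float64(18.7), 228), (np.float64(30.4), np.float64(59.6), 198)] y [-24.9  30.8] z98 0.105
top loaf [(np.float64(30.4), np.float64(142.4), 862)] y [-21.3  25.6] z98 0.1062
top blade [] y [10.5 24.4] z98 0.1525
```

Request:
send_rows:
  motion: "0.57 0 0 0 0 0 0;0.575 0 0 0 0 0 0;0.58 0 0 0 0 0 0;0.585 0 0 0 0 0 0;0.585 0 0 0 0 0 0"

```text
clock: 22.78
position: [0.4874, -0.2197, 0.1762]
ee_rot: [0.198, 3.134, -0.007]
force: [0.5, -16.4, -7.7]
width: 0.416
gripper_force: 8.0
```

Request:
send_rows:
  motion: "0.59 0 0 0 0 0 0;0.595 0 0 0 0 0 0;0.6 0 0 0 0 0 0;0.605 0 0 0 0 0 0;0.605 0 0 0 0 0 0"

```text
clock: 23.4
position: [0.4875, -0.2189, 0.1762]
ee_rot: [0.197, 3.135, -0.006]
force: [0.3, -14.3, -6.7]
width: 0.393
gripper_force: 11.5
```

```bash
python3 j.py p8
```

```text
t 23.4 tcp [ 0.4875 -0.2189  0.1762] clampx -122.2 w 36.1 g 11.513101011514664 F [  0.3 -14.3  -6.7]
wrist z100 [(np.float64(-3.2), np.float64(21.9), 3561), (np.float64(29.2), np.float64(60.0), 2536)] y [-22.   29.2] z98 0.1032
wrist loaf [(np.float64(20.0), np.float64(21.9), 86), (np.float64(29.0), np.float64(92.6), 5188)] y [-17.2  27.7] z98 0.104
wrist post [(np.float64(-116.1), np.float64(-95.0), 1880)] y [-19.4  22.2] z98 0.1564
wrist blade [(np.float64(-151.2), np.float64(-132.4), 1439)] y [-19.6  22.3] z98 0.1565
top stop [(np.float64(143.9), np.float64(172.2), 269)] y [-31.8  34.9] z98 0.104
top z100 [(np.float64(-2.1), np.float64(20.7), 214), (np.float64(30.3), np.float64(59.6), 199)] y [-25.   30.4] z98 0.1049
top loaf [(np.float64(20.0), np.float64(25.6), 20), (np.float64(30.3), np.float64(143.0), 869)] y [-21.5  25.6] z98 0.106
top blade [(np.float64(-140.0), np.float64(-132.7), 9)] y [ 9.7 23.5] z98 0.1537
```

The jaw is at about 72 mm with the pad pressed about 7-7.5 mm and the trigger about 9 mm in. I'll hold briefly, check the loaf and hand in.

Request:
send_rows:
  motion: "0.605 0 0 0 0 0 0;0.605 0 0 0 0 0 0;0.605 0 0 0 0 0 0;0.605 0 0 0 0 0 0"

```text
clock: 24.0
position: [0.4876, -0.2189, 0.1762]
ee_rot: [0.197, 3.135, -0.006]
force: [-0.3, -13.9, -6.2]
width: 0.396
gripper_force: 11.5
```

```bash
python3 j.py p9 | grep -E "^t |wrist z100|top loaf|top z100"; python3 -c "
from cell import arm
print(arm.sign_off())"
```

```text
t 24.0 tcp [ 0.4876 -0.2189  0.1762] clampx -122.2 w 36.4 g 11.512793898582458 F [ -0.3 -13.9  -6.2]
wrist z100 [(np.float64(-3.5), np.float64(21.8), 3566), (np.float64(29.5), np.float64(60.0), 2545)] y [-22.   29.2] z98 0.1033
top z100 [(np.float64(-2.0), np.float64(20.6), 218), (np.float64(30.4), np.float64(59.6), 203)] y [-25.   30.1] z98 0.1048
top loaf [(np.float64(20.0), np.float64(20.6), 22), (np.float64(30.4), np.float64(142.8), 868)] y [-21.4  25.6] z98 0.1065
the job is handed in; nothing more can be done
None
```

The job is handed in: the loaf is centred on the rest and clamped against the fixed jaw with the pad pressed in about 7 mm by camera measurement, and the fingers are still holding the trigger; no verdict came back.

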